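# Find the rattling consumables case and hold it out

### The job

One of the three sealed cases on the welding bench has a part loose inside: going from the robot's left to its right, lift each case well clear of the bench by its grip bar, shake it briskly to and fro a few times and stand it back where it was, always keeping the cases lid up and moving only one at a time. Then hold the one that rattles out over the yellow hand-over plate, centred, upright, and still, with its underside about 15 cm above the bench, and finish while holding it there (if the last one is the rattler it need not be stood back first). Leave the tools and everything else on the bench undisturbed.

Things in the scene. Friction and masses are not known exactly. Their poses are not given: they have to be found in the camera images.
- case_left: leftmost (+y) of three like cases: orange box 90 mm square, black lid (top 53 mm up), steel latches on its +x and -x faces. On the lid's centre a grey grip bar, 60 mm long along the case's x, 22 mm thick along y, from 53 to 93 mm above the origin: pinch it from above across its thickness. 0.36 to 0.51 kg in all. Origin: centre of the underside, z up through the bar
- case_middle: the middle case, same make. In one of the three cases, another from run to run, a 36 mm steel lump of 0.19 kg rolls freely over a 78 mm square floor and knocks on the walls. After each brisk stop it stays by the leading wall (in a tilted case, the lower one), so the moment at the wrist differs by about 0.07 N m more between the two ends of a shake than with a quiet case
- case_right: rightmost (-y) case, same make. The two cases that do not rattle hold a tightly packed 0.19 kg insert with about 1 mm of play, so their balance does not shift. Neither looks nor weight tell which one rattles
- handover (a point): centre of the top of the yellow hand-over plate with a white middle, 110 mm square, 3 mm thick, fixed flat on the bench beyond the cases
- hammer: bystander: hammer lying flat, far right; leave it alone. Origin: its underside or handle
- wrench: bystander: wrench lying flat, far left; leave it alone. Origin: its underside or handle
- wire_brush: bystander: wire brush lying on the left; leave it alone. Origin: its underside or handle
- spray_can: bystander: spray can with blue band, 56 mm across, 150 mm tall, upright on the right; leave it alone. Origin: its underside or handle
- tip_cup: bystander: aluminium cup, 70 mm across, 70 mm tall, on the left; leave it alone. Origin: its underside or handle

How it is judged:
On the way, in this order (a step that is already met when the one before it is completed fails the run):
1. the left case, at least 30 mm clear of the bench and the other two standing in their places, moves briskly (over 0.25 m/s or 1.5 rad/s) (height (world z) of case_left above 0.03 m and (linear speed of case_left above 0.25 m/s or angular speed of case_left above 1.5 rad/s) and distance of each of case_middle, case_right from where it was at the start of the episode below 0.04 m and height (world z) of each of case_middle, case_right below 0.006 m and angle between each of case_middle, case_right's own z axis and vertical below 0.06 rad and linear speed of each of case_middle, case_right below 0.03 m/s and contact force between each of case_middle, case_right and the fingers below 0.1 N), for 0.01 s.
2. the left case, at least 30 mm clear of the bench and the other two standing in their places, is checked or reverses (below 0.12 m/s and 0.8 rad/s) (height (world z) of case_left above 0.03 m and linear speed of case_left below 0.12 m/s and angular speed of case_left below 0.8 rad/s and distance of each of case_middle, case_right from where it was at the start of the episode below 0.04 m and height (world z) of each of case_middle, case_right below 0.006 m and angle between each of case_middle, case_right's own z axis and vertical below 0.06 rad and linear speed of each of case_middle, case_right below 0.03 m/s and contact force between each of case_middle, case_right and the fingers below 0.1 N).
3. the left case, at least 30 mm clear of the bench and the other two standing in their places, moves briskly (over 0.25 m/s or 1.5 rad/s) (all of step 1), for 0.01 s.
4. the middle case, at least 30 mm clear of the bench and the other two standing in their places, moves briskly (over 0.25 m/s or 1.5 rad/s) (height (world z) of case_middle above 0.03 m and (linear speed of case_middle above 0.25 m/s or angular speed of case_middle above 1.5 rad/s) and distance of each of case_left, case_right from where it was at the start of the episode below 0.04 m and height (world z) of each of case_left, case_right below 0.006 m and angle between each of case_left, case_right's own z axis and vertical below 0.06 rad and linear speed of each of case_left, case_right below 0.03 m/s and contact force between each of case_left, case_right and the fingers below 0.1 N), for 0.01 s.
5. the middle case, at least 30 mm clear of the bench and the other two standing in their places, is checked or reverses (below 0.12 m/s and 0.8 rad/s) (height (world z) of case_middle above 0.03 m and linear speed of case_middle below 0.12 m/s and angular speed of case_middle below 0.8 rad/s and distance of each of case_left, case_right from where it was at the start of the episode below 0.04 m and height (world z) of each of case_left, case_right below 0.006 m and angle between each of case_left, case_right's own z axis and vertical below 0.06 rad and linear speed of each of case_left, case_right below 0.03 m/s and contact force between each of case_left, case_right and the fingers below 0.1 N).
6. the middle case, at least 30 mm clear of the bench and the other two standing in their places, moves briskly (over 0.25 m/s or 1.5 rad/s) (all of step 4), for 0.01 s.
7. the right case, at least 30 mm clear of the bench and the other two standing in their places, moves briskly (over 0.25 m/s or 1.5 rad/s) (height (world z) of case_right above 0.03 m and (linear speed of case_right above 0.25 m/s or angular speed of case_right above 1.5 rad/s) and distance of each of case_left, case_middle from where it was at the start of the episode below 0.04 m and height (world z) of each of case_left, case_middle below 0.006 m and angle between each of case_left, case_middle's own z axis and vertical below 0.06 rad and linear speed of each of case_left, case_middle below 0.03 m/s and contact force between each of case_left, case_middle and the fingers below 0.1 N), for 0.01 s.
8. the right case, at least 30 mm clear of the bench and the other two standing in their places, is checked or reverses (below 0.12 m/s and 0.8 rad/s) (height (world z) of case_right above 0.03 m and linear speed of case_right below 0.12 m/s and angular speed of case_right below 0.8 rad/s and distance of each of case_left, case_middle from where it was at the start of the episode below 0.04 m and height (world z) of each of case_left, case_middle below 0.006 m and angle between each of case_left, case_middle's own z axis and vertical below 0.06 rad and linear speed of each of case_left, case_middle below 0.03 m/s and contact force between each of case_left, case_middle and the fingers below 0.1 N).
9. the right case, at least 30 mm clear of the bench and the other two standing in their places, moves briskly (over 0.25 m/s or 1.5 rad/s) (all of step 7), for 0.01 s.
At the end, for the whole second after the job is handed in: The rattling case is held by the fingers, centre within 40 mm sideways of the plate's centre, underside 100 to 240 mm above the bench, upright within 0.2 rad, still; the other two stand upright, still and free within 40 mm of where they started (((distance between loose_part_c0 and case_left below 0.07 m and height (world z) of case_left between 0.1 and 0.24 m and horizontal distance between case_left and handover below 0.04 m and angle between case_left's own z axis and vertical below 0.2 rad and linear speed of case_left below 0.04 m/s and contact force between the fingers and case_left above 1 N and distance of each of case_middle, case_right from where it was at the start of the episode below 0.04 m and height (world z) of each of case_middle, case_right below 0.006 m and angle between each of case_middle, case_right's own z axis and vertical below 0.06 rad and linear speed of each of case_middle, case_right below 0.03 m/s and contact force between each of case_middle, case_right and the fingers below 0.1 N) or (distance between loose_part_c0 and case_middle below 0.07 m and height (world z) of case_middle between 0.1 and 0.24 m and horizontal distance between case_middle and handover below 0.04 m and angle between case_middle's own z axis and vertical below 0.2 rad and linear speed of case_middle below 0.04 m/s and contact force between the fingers and case_middle above 1 N and distance of each of case_left, case_right from where it was at the start of the episode below 0.04 m and height (world z) of each of case_left, case_right below 0.006 m and angle between each of case_left, case_right's own z axis and vertical below 0.06 rad and linear speed of each of case_left, case_right below 0.03 m/s and contact force between each of case_left, case_right and the fingers below 0.1 N) or (distance between loose_part_c0 and case_right below 0.07 m and height (world z) of case_right between 0.1 and 0.24 m and horizontal distance between case_right and handover below 0.04 m and angle between case_right's own z axis and vertical below 0.2 rad and linear speed of case_right below 0.04 m/s and contact force between the fingers and case_right above 1 N and distance of each of case_left, case_middle from where it was at the start of the episode below 0.04 m and height (world z) of each of case_left, case_middle below 0.006 m and angle between each of case_left, case_middle's own z axis and vertical below 0.06 rad and linear speed of each of case_left, case_middle below 0.03 m/s and contact force between each of case_left, case_middle and the fingers below 0.1 N))); the arm keeps its last pose, push and grip.
It fails at once if a case is tipped more than about 63 degrees from lid up (angle between any of case_left, case_middle, case_right's own z axis and vertical above 1.1 rad).
It fails at once if a bystander is moved more than 30 mm (distance of any of hammer, wrench, wire_brush, spray_can, tip_cup from where it was at the start of the episode above 0.03 m).
It also fails if it takes over 72 s, if anything falls off the work surface, if the arm or the gripper's body presses on something with over 40 N, if the wrist force passes 120 N, or if a joint passes its speed limit or range.

### The arm

A 6-joint arm with a two-finger parallel gripper is mounted at the origin on the work surface. World frame = base frame: x ahead of the robot, y to its left, z up, the work surface at z = 0. Lengths are in m, angles in rad, forces in N, time in s.
With the tool pointing down it reaches from about 0.3 to 0.75 m from the base axis. Payload 8.5 kg.
Tool frame: the origin (TCP) lies at the very end of the fingers, on their centre line; the grasp point (between the pads) lies ctrl.hold_point_z behind it (ctrl.hold_point_z is the distance from the TCP to the grasp point, in m); z points along the fingers, y is the line along which they close (so a half turn about z gives the same grasp; the last joint's range is limited). The gripper opens to 88 mm and grips with 3 to 60 N. Pads are 18 mm wide; open, the fingers measure 123 mm over their backs; the gripper's body (75 mm by 187 mm) begins 45 mm behind the grasp point.
Start: joints at [0.933, 0.381, 1.297, -0, 1.464, -0.215], TCP at [0.226, 0.502, 0.206] pointing down, gripper open.
Joint ranges: [-3.11, 3.11], [-0.89, 2.33], [0.22, 2.48], [-1.42, 4.56], [0.17, 2.85], [-2.88, 2.88]. Speed limits (rad/s): [2.39, 2.39, 3.14, 3.14, 3.14, 3.14].

### API

Orientations are given as a 3x3 rotation matrix whose columns are the frame's x, y, z axes.
In Python, from workcell import monitor, read_camera, ticket, finder, ctrl gives the robot as it stands.
- The arm moves only by the tool drive_tool, never from a script. Its argument "moves" is a list of rows, each a list of 5 numbers: the closure, from 0 (fully open) to 1 (shut), then the shift along the tool's x, y, z in cm, then the turn about the tool's z in rad. A call has 1 to 10 rows; each row is the pose to reach, as a shift and turn from the pose commanded when the call began, along the tool's axes at that moment; what a row does not reach only later rows make up. A row lasts 1/8 s, in which the tool goes at most 62.5 mm and 10.7 degrees, less where a joint would pass 70% of its speed; a pose out of reach is approached as far as the arm can. A call with a gripper value outside its range is refused whole. The fingers move at their own pace and stop on an object; the grip force is fixed at half the most. Time passes only in rows, so rows that repeat a pose let the fingers close. It gives the time, the measured TCP pose, the force, the opening and the grip force at its end, in the units of the state.
- monitor.sense(): the state, without advancing time (a new reading comes with each control period).
- read_camera(name): name is "scene" or "top"; returns a dict with "pixels" (420x560x3 uint8, blue, green, red), "depth" (420x560 float32, m along the optical axis (not along the pixel's ray), 0 where there is no reading), "fx", "fy", "cx", "cy" (pixels), "k1" (the pictures are not rectified: a ray, as slopes to the right and down, at radius r is drawn at 1 + k1 r^2 times it, then the intrinsics apply), "extrinsics" (4x4, takes a point from world to camera coordinates). Camera axes: x right, y down, z forward; pixel columns grow to the right and rows downward; lengths in m; the calibration is good to about 2 mm. A picture is of the moment at which its call begins.
- ticket.job_done(): hands the job in; it is judged then, once.
Trained networks look in the newest picture that a camera, given by its name, has taken for a name from the list of things; names that differ only in an ending like _2 or _b are one class to them, and where a whole thing is asked for, a point or a joint stands for the part that bears it (a point fixed in the world has none). Each returns a list of dicts, best first, with "conf" (0 to 1); they miss things now and then, are a little off and sometimes report something else, mostly with a low value. They report only what shows in the picture. A call takes as long as a camera call.
- finder.spot_in(target, camera): "bbox" ([left, top, right, bottom] in pixels, round what is visible of it).
- finder.landmark_of(target, camera): "location" ([row, column] in pixels: a listed point, or the origin of a listed thing).
The state is a dict: "time_s": time; "joint_pos": joint angles; "qd": joint speeds; "joint_efforts": joint torques, N m; "tcp_pos": TCP position; "tool_rot": TCP orientation; "contact_force": force on the tool from outside, world axes, zero at the start; "torque": the same for the moment, N m; "gripper_width": finger opening in m; "gripper_force": force on a finger pad.
Only numpy, scipy, OpenCV 4.12 (cv2) and the standard library are available. Lean on these libraries where they do the work, as an engineer would, in place of code of your own. Each camera call takes 0.05 s, during which the arm holds its last target. There are 200 camera calls.

## Working session

There is one attempt and no reset: what is moved stays moved. The work goes in short steps, Python scripts to look and compute and a tool call to move; the robot and the scene stay as the last step left them, time stands still between calls to the robot, and variables do not carry over. Pictures are saved under pics/ and viewed, at most 10 in all, crops included, and the job is handed in when it is done.

Besides the shell and the picture viewer there is one more tool, called as name([rows], argument=value, ...), one row to a line, values as JSON. drive_tool: Moves the arm, as the interface text tells. Its arguments: {"type":"object","properties":{"moves":{"type":"array","items":{"type":"array","items":{"type":"number"}}}},"required":["moves"]}

```bash
mkdir -p pics; cat > h.py <<'E'
import numpy as np, cv2
from workcell import monitor, read_camera, ticket, finder, ctrl
def cloud(c):
    h,w=c["depth"].shape
    v,u=np.mgrid[0:h,0:w]
    K=np.array([[c["fx"],0,c["cx"]],[0,c["fy"],c["cy"]],[0,0,1.]])
    p=cv2.undistortPoints(np.stack([u.ravel(),v.ravel()],1).astype(np.float64)[:,None],K,np.array([c["k1"],0,0,0,0.]))[:,0]
    d=c["depth"].ravel()
    P=np.c_[p*d[:,None],d]
    E=np.array(c["extrinsics"]);R,t=E[:3,:3],E[:3,3]
    return ((P-t)@R).reshape(h,w,3)
E
python3 - <<'E'
from h import *
s=monitor.sense()
for k,v in s.items(): print(k,np.round(v,4).tolist())
print(ctrl.hold_point_z)
for n in ["top","scene"]:
    c=read_camera(n);cv2.imwrite(f"pics/{n}0.png",c["pixels"]);X=cloud(c)
    for t in ["case_left","case_middle","case_right","handover","hammer","wrench","wire_brush","spray_can","tip_cup"]:
        for r in finder.landmark_of(t,n)[:3]:
            a,b=np.round(r["location"]).astype(int); 
            print(n,t,round(r["conf"],2),a,b,np.round(X[min(a,419),min(b,559)],3))
E
```

```text
time_s 0.0
joint_pos [0.9327, 0.3812, 1.2982, -0.0, 1.4636, -0.2153]
qd [0.001, -0.0002, 0.0025, -0.0011, 0.0012, 0.0004]
joint_efforts [0.0002, -43.7913, -22.4559, 0.0713, 0.0352, -0.0001]
tcp_pos [0.2255, 0.5013, 0.205]
tool_rot [[-0.9119, 0.4103, -0.0009], [0.4103, 0.9119, -0.0012], [0.0003, -0.0014, -1.0]]
contact_force [0.4312, 0.4101, 0.6892]
torque [0.0109, -0.0415, 0.0326]
gripper_force 0.0
gripper_width 0.088
0.0187
top case_left 0.98 224 195 [0.491 0.196 0.055]
top case_middle 0.68 227 261 [0.478 0.025 0.094]
top case_right 0.72 246 371 [ 0.432 -0.251  0.07 ]
top handover 0.8 166 279 [ 0.657 -0.021  0.   ]
top hammer 0.82 157 392 [ 0.676 -0.328  0.023]
top wrench 0.65 153 167 [0.692 0.286 0.007]
top wire_brush 0.71 193 120 [0.578 0.403 0.022]
top spray_can 0.57 271 431 [ 0.37  -0.398  0.071]
top tip_cup 0.57 264 108 [0.391 0.431 0.004]
scene case_left 0.22 193 370 [0.69  0.281 0.007]
scene case_left 0.18 146 324 [0.397 0.41  0.016]
scene case_middle 0.71 205 276 [ 0.518 -0.018  0.052]
scene case_middle 0.66 266 151 [ 0.395 -0.433  0.02 ]
scene case_middle 0.46 166 364 [0.596 0.386 0.023]
scene case_right 0.89 251 206 [ 0.482 -0.294  0.031]
scene handover 0.67 238 304 [ 0.653 -0.043  0.006]
scene hammer 0.87 301 244 [ 0.685 -0.346  0.011]
scene wrench 0.66 207 275 [ 0.514 -0.019  0.041]
scene wrench 0.57 266 150 [ 0.394 -0.436  0.021]
scene wire_brush 0.85 167 362 [0.59  0.384 0.017]
scene spray_can 0.73 265 150 [ 0.391 -0.433  0.021]
scene tip_cup 0.7 147 326 [0.406 0.411 0.015]
```

View pics/top0.png

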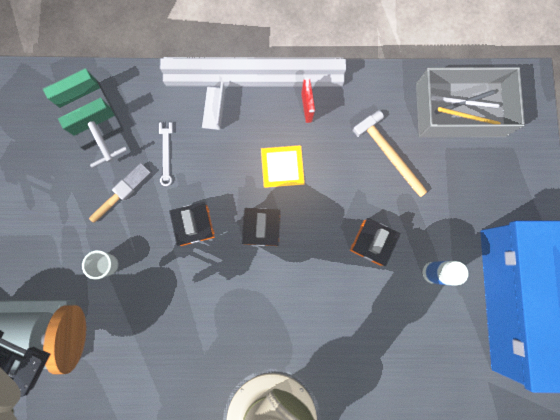

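```bash
python3 - <<'E'
from h import *
c=read_camera("top");X=cloud(c);I=c["pixels"]
np.savez("top0.npz",X=X,I=I)
for name,(a,b) in dict(L=(224,195),M=(227,261),R=(246,371)).items():
    x0=X[a,b]
    near=(np.linalg.norm(X[...,:2]-x0[:2],axis=2)<0.1)&(c["depth"]>0)
    bar=near&(X[...,2]>0.083)&(X[...,2]<0.105)
    lid=near&(X[...,2]>0.044)&(X[...,2]<0.064)
    for q,m in(("bar",bar),("lid",lid)):
        P=X[m]
        if len(P)<10: print(name,q,len(P)); continue
        r=cv2.minAreaRect((P[:,:2]*1000).astype(np.float32))
        print(name,q,len(P),np.round(r[0],1),np.round(r[1],1),round(r[2],1),"z",np.median(P[:,2]).round(4))
# yellow plate
hsv=cv2.cvtColor(I,cv2.COLOR_BGR2HSV)
m=(hsv[...,0]>20)&(hsv[...,0]<35)&(hsv[...,1]>120)&(hsv[...,2]>100)&(np.linalg.norm(X[...,:2]-[.657,-.021],axis=2)<.12)
P=X[m];print("plate",len(P),cv2.minAreaRect((P[:,:2]*1000).astype(np.float32)),np.median(P[:,2]))
E
```

```text
L bar 226 [493.1 208.7] [59.4 22.8] 14.5 z 0.0927
L lid 1081 [493.5 209.3] [97.3 94.1] 14.0 z 0.0528
M bar 211 [485.   27.9] [21.9 58.2] 86.6 z 0.0926
M lid 1104 [485.1  28. ] [93.7 97.2] 86.6 z 0.0529
R bar 233 [ 445.2 -269.5] [22.  60.1] 63.5 z 0.0927
R lid 1080 [ 445.  -269.8] [94.6 96.1] 62.8 z 0.0529
plate 670 ((657.5757446289062, -29.704936981201172), (112.03775787353516, 111.9740219116211), 4.418603420257568) 0.002705126195806028
```

The top picture shows the three cases at about (192,223), (261,227) and (376,241), with the plate at (282,166). Sizes and heights from the depth data match the spec. The can sits close to the right case, so I'll check that clearance later. First I move above the left case.

drive_tool([
  [0,-36.4,-15.8,0,-0.675],
  [0,-36.4,-15.8,0,-0.675],
  [0,-36.4,-15.8,0,-0.675],
  [0,-36.4,-15.8,0,-0.675],
  [0,-36.4,-15.8,0,-0.675],
  [0,-36.4,-15.8,0,-0.675],
  [0,-36.4,-15.8,0,-0.675],
  [0,-36.4,-15.8,4,-0.675],
  [0,-36.4,-15.8,8,-0.675],
  [0,-36.4,-15.8,8,-0.675],
])

```text
time_s: 2.3
tcp_pos: [0.4915, 0.2077, 0.1237]
tool_rot: [[-0.968, -0.249, -0.005], [-0.249, 0.968, -0.001], [0.005, 0.0, -1.0]]
contact_force: [-0.7, 0.9, 0.7]
gripper_width: 0.0882
gripper_force: 0.0
```

```bash
cat >> h.py <<'E'
def go(x,y,z,deg):
    """shift (tool axes, cm) and turn to put the TCP at x,y,z with tool x along world angle deg (mod 180)"""
    s=monitor.sense();R=np.array(s["tool_rot"]);p=np.array(s["tcp_pos"])
    a=np.degrees(np.arctan2(R[1,0],R[0,0]))
    d=(deg-a+90)%180-90
    print("t",round(s["time_s"],2),"tcp",p.round(4),"ang",round(a,1),"w",round(s["gripper_width"],4),"F",np.round(s["contact_force"],2),"M",np.round(s["torque"],3))
    print("shift cm",(R.T@(np.array([x,y,z])-p)*100).round(2),"turn",round(-np.radians(d),3))
E
python3 - <<'E'
from h import *
go(.493,.209,.058,14.5)
f=np.load("top0.npz");X=f["X"]
for n,c0,lo in(("can",(.37,-.40),.13),("cup",(.391,.431),.06)):
    m=(np.linalg.norm(X[...,:2]-c0,axis=2)<.08)&(X[...,2]>lo)
    P=X[m];r=cv2.minEnclosingCircle((P[:,:2]*1000).astype(np.float32));print(n,len(P),r,P[:,2].max())
E
```

```text
t 2.3 tcp [0.4915 0.2077 0.1237] ang -165.6 w 0.0882 F [-0.68  0.9   0.74] M [ 0.033  0.004 -0.006]
shift cm [-0.21  0.08  6.57] turn -0.001
can 509 ((367.69207763671875, -424.934326171875), 27.775148391723633) 0.15416865786161035
cup 222 ((390.30810546875, 433.7649841308594), 35.57966232299805) 0.07483164296188548
```

drive_tool([
  [0,-0.2,0.1,3,0],
  [0,-0.2,0.1,5,0],
  [0,-0.2,0.1,6.5,0],
  [0,-0.2,0.1,6.5,0],
  [1,-0.2,0.1,6.5,0],
  [1,-0.2,0.1,6.5,0],
  [1,-0.2,0.1,6.5,0],
  [1,-0.2,0.1,6.5,0],
  [1,-0.2,0.1,6.5,0],
  [1,-0.2,0.1,6.5,0],
])

```text
time_s: 3.55
tcp_pos: [0.4944, 0.2096, 0.0605]
tool_rot: [[-0.968, -0.25, -0.0], [-0.25, 0.968, -0.0], [0.0, -0.0, -1.0]]
contact_force: [-0.1, 0.5, -0.2]
gripper_width: 0.0303
gripper_force: 0.0
```

drive_tool([
  [1,0,0,0.2,0],
  [1,0,0,0.2,0],
  [1,0,0,0.2,0],
  [1,0,0,-1.5,0],
  [1,0,0,-3.5,0],
  [1,0,0,-5.5,0],
  [1,0,0,-7.5,0],
  [1,0,0,-9.5,0],
  [1,0,0,-11.5,0],
  [1,0,0,-12,0],
])

```text
time_s: 4.8
tcp_pos: [0.4943, 0.2099, 0.1806]
tool_rot: [[-0.968, -0.25, -0.0], [-0.25, 0.968, 0.001], [-0.0, 0.001, -1.0]]
contact_force: [-0.4, -0.1, -5.6]
gripper_width: 0.0201
gripper_force: 30.0
```

```bash
python3 -c "
from h import *
go(.493,.209,.058,14.5)"
```

```text
t 4.8 tcp [0.4943 0.2099 0.1806] ang -165.5 w 0.0201 F [-0.43 -0.15 -5.56] M [ 0.049 -0.011 -0.01 ]
shift cm [ 0.15 -0.06 12.26] turn -0.001
```

drive_tool([
  [1,0,6,0,0],
  [1,0,0,0,0],
  [1,0,-6,0,0],
  [1,0,0,0,0],
  [1,0,6,0,0],
  [1,0,6,0,0],
  [1,0,6,0,0],
  [1,0,6,0,0],
  [1,0,6,0,0],
  [1,0,6,0,0],
])

```text
time_s: 6.05
tcp_pos: [0.4797, 0.2672, 0.1806]
tool_rot: [[-0.969, -0.249, 0.0], [-0.249, 0.969, 0.0], [-0.0, 0.0, -1.0]]
contact_force: [-0.1, -0.1, -0.4]
gripper_width: 0.0005
gripper_force: 0.0
```

```bash
python3 -c "
from h import *
go(.493,.209,.058,14.5)"
```

```text
t 6.05 tcp [0.4797 0.2672 0.1806] ang -165.6 w 0.0005 F [-0.07 -0.11 -0.4 ] M [ 0.033  0.038 -0.017]
shift cm [ 0.16 -5.97 12.26] turn -0.002
```

drive_tool([
  [1,0,-6,0,0],
  [1,0,-12,0,0],
  [1,0,-12,0,0],
  [1,0,-12,0,0],
  [1,0,-12,0,0],
  [1,0,-12,0,0],
  [1,0,-12,0,0],
])

```text
time_s: 6.92
tcp_pos: [0.5093, 0.1521, 0.1805]
tool_rot: [[-0.968, -0.251, -0.0], [-0.251, 0.968, 0.0], [0.0, 0.0, -1.0]]
contact_force: [0.0, -0.1, -0.3]
gripper_width: 0.0007
gripper_force: 0.0
```

```bash
python3 -c "
from h import *
go(.493,.209,.058,14.5)"
```

```text
t 6.92 tcp [0.5093 0.1521 0.1805] ang -165.5 w 0.0007 F [ 0.05 -0.13 -0.3 ] M [ 0.08  -0.006 -0.039]
shift cm [ 0.15  5.92 12.25] turn 0.0
```

drive_tool([
  [1,0,6,0,0],
  [1,0,12,0,0],
  [1,0,12,0,0],
  [1,0,12,0,0],
  [1,0,12,0,0],
  [1,0,12,0,0],
  [1,0,12,0,0],
])

```text
time_s: 7.8
tcp_pos: [0.4797, 0.2671, 0.1806]
tool_rot: [[-0.969, -0.249, 0.0], [-0.249, 0.969, 0.0], [-0.0, -0.0, -1.0]]
contact_force: [-0.5, 0.5, 0.2]
gripper_width: 0.0002
gripper_force: 0.0
```

```bash
python3 -c "
from h import *
go(.4943,.2099,.0605,14.5)"
```

```text
t 7.8 tcp [0.4797 0.2671 0.1806] ang -165.6 w 0.0002 F [-0.46  0.46  0.17] M [ 0.044  0.015 -0.025]
shift cm [ 1.000e-02 -5.910e+00  1.201e+01] turn -0.002
```

```bash
python3 - <<'E'
from h import *
c=read_camera("top");X=cloud(c);I=c["pixels"];np.savez("top1.npz",X=X,I=I)
a=cv2.resize(I[120:320,60:440],None,fx=2,fy=2)
s=read_camera("scene");np.savez("sc1.npz",X=cloud(s),I=s["pixels"])
b=cv2.resize(s["pixels"],None,fx=1,fy=1)
cv2.imwrite("pics/top1.png",a);cv2.imwrite("pics/sc1.png",b)
E
```

```text
(no output)
```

View pics/top1.png

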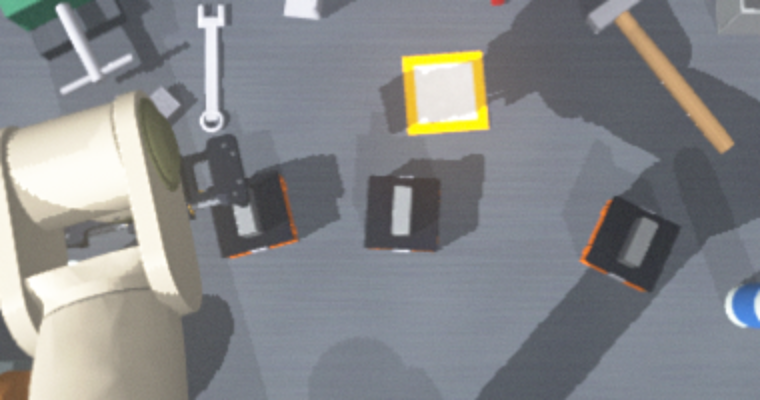

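View pics/sc1.png

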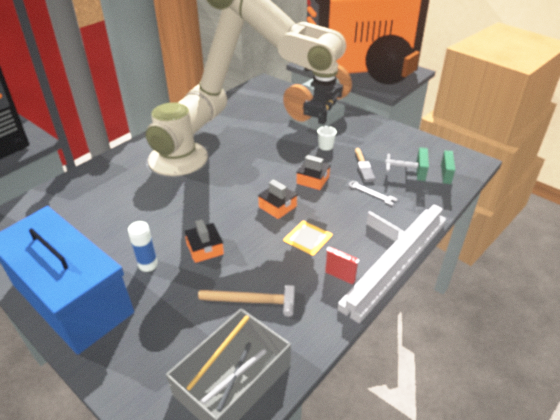

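The shake along the closing direction tore the case out of the fingers. The scene view shows it upright at (313,173), near its old place (about (189,226) in the top view), and nothing else has moved. I'll raise the arm out of the way and re-measure.

drive_tool([
  [0,0,5,-3,0],
  [0,0,10,-5,0],
  [0,0,14,-5,0],
  [0,0,14,-5,0],
])

```text
time_s: 8.4
tcp_pos: [0.4436, 0.4051, 0.2303]
tool_rot: [[-0.968, -0.253, -0.0], [-0.253, 0.968, 0.0], [0.0, 0.0, -1.0]]
contact_force: [-0.0, -0.1, 0.2]
gripper_width: 0.0383
gripper_force: 0.0
```

```bash
cat >> h.py <<'E'
def cases(ref):
    c=read_camera("top");X=cloud(c)
    for n,x0 in ref.items():
        near=(np.linalg.norm(X[...,:2]-x0,axis=2)<0.1)&(c["depth"]>0)
        for q,lo,hi in(("bar",.083,.105),("lid",.044,.064)):
            P=X[near&(X[...,2]>lo)&(X[...,2]<hi)]
            if len(P)<10: print(n,q,len(P)); continue
            A=np.c_[P[:,:2],np.ones(len(P))];f=np.linalg.lstsq(A,P[:,2],rcond=None)[0]
            r=cv2.minAreaRect((P[:,:2]*1000).astype(np.float32))
            print(n,q,len(P),np.round(r[0],1),np.round(r[1],1),round(r[2],1),"z",np.median(P[:,2]).round(4),"slope",f[:2].round(3))
E
python3 -c "
from h import *
cases(dict(L=(.493,.209),M=(.485,.028),R=(.445,-.27)))
go(.493,.209,.12,14.5)"
```

```text
L bar 229 [484.9 223.9] [59.9 22.4] 13.9 z 0.0927 slope [0.007 0.053]
L lid 1081 [485.  224.1] [96.8 93.9] 14.3 z 0.0528 slope [-0.001 -0.001]
M bar 212 [485.1  27.9] [21.8 58.4] 86.6 z 0.093 slope [0.002 0.034]
M lid 1109 [484.8  28. ] [93.8 96.9] 86.6 z 0.0529 slope [0.005 0.002]
R bar 229 [ 445. -270.] [23.5 59.5] 63.5 z 0.0925 slope [-0.031 -0.063]
R lid 1078 [ 444.9 -270. ] [94.7 96.4] 63.8 z 0.0529 slope [-0.003 -0.001]
t 8.45 tcp [0.4441 0.4037 0.2302] ang -165.5 w 0.0423 F [ 0.45  0.56 -0.66] M [ 0.069 -0.027  0.01 ]
shift cm [  0.16 -20.07  11.02] turn 0.001
```

drive_tool([
  [0,0.6,-6,0,0],
  [0,0.6,-12,0,0],
  [0,0.6,-18.4,4,0],
  [0,0.6,-18.4,8,0],
  [0,0.6,-18.4,11,0],
  [0,0.6,-18.4,12.5,0],
  [0,0.6,-18.4,12.5,0],
])

```text
time_s: 9.32
tcp_pos: [0.4843, 0.2223, 0.1048]
tool_rot: [[-0.969, -0.248, -0.002], [-0.248, 0.969, -0.001], [0.002, -0.0, -1.0]]
contact_force: [-0.3, -0.0, 0.1]
gripper_width: 0.0879
gripper_force: 0.0
```

```bash
python3 -c "
from h import *
go(.485,.224,.057,14.2)"
```

```text
t 9.32 tcp [0.4843 0.2223 0.1048] ang -165.6 w 0.0879 F [-0.34 -0.02  0.14] M [0.099 0.007 0.003]
shift cm [-0.12  0.15  4.78] turn 0.003
```

drive_tool([
  [0,0,0.1,2.5,0],
  [0,0,0.1,4.2,0],
  [0,0,0.1,4.8,0],
  [1,0,0.1,4.8,0],
  [1,0,0.1,4.8,0],
  [1,0,0.1,4.8,0],
  [1,0,0.1,4.8,0],
  [1,0,0.1,4.8,0],
  [1,0,0.1,4.8,0],
  [1,0,0.1,4.8,0],
])

```text
time_s: 10.58
tcp_pos: [0.4845, 0.2244, 0.0576]
tool_rot: [[-0.968, -0.25, 0.0], [-0.25, 0.968, -0.0], [-0.0, -0.0, -1.0]]
contact_force: [-0.2, -1.8, -0.5]
gripper_width: 0.021
gripper_force: 30.1
```

drive_tool([
  [1,0,0,0,0],
  [1,0,0,0,0],
  [1,0,0,0,0],
  [1,0,0,0,0],
])

```text
time_s: 11.08
tcp_pos: [0.4845, 0.2244, 0.0576]
tool_rot: [[-0.968, -0.249, 0.0], [-0.249, 0.968, -0.0], [-0.0, -0.0, -1.0]]
contact_force: [-0.3, -2.6, 1.3]
gripper_width: 0.021
gripper_force: 30.0
```

```bash
python3 -c "
from h import *
go(.493,.209,.057,14.2)"
```

```text
t 11.07 tcp [0.4845 0.2244 0.0576] ang -165.6 w 0.021 F [-0.31 -2.63  1.28] M [-0.345 -0.094  0.001]
shift cm [-0.44 -1.71  0.06] turn 0.004
```

drive_tool([
  [1,0,0,-1,0],
  [1,0,0,-3,0],
  [1,0,0,-5,0],
  [1,0,-0.6,-7,0],
  [1,-0.2,-1.2,-9,0],
  [1,-0.4,-1.7,-10,0],
  [1,-0.4,-1.7,-10,0],
  [1,-0.4,-1.7,-10,0],
])

```text
time_s: 12.08
tcp_pos: [0.492, 0.2092, 0.1567]
tool_rot: [[-0.968, -0.25, -0.002], [-0.25, 0.968, -0.0], [0.002, 0.0, -1.0]]
contact_force: [0.3, -0.0, -5.8]
gripper_width: 0.0209
gripper_force: 30.0
```

```bash
python3 -c "
from h import *
go(.493,.209,.0575,14.2)"
```

```text
t 12.07 tcp [0.492  0.2092 0.1567] ang -165.5 w 0.0209 F [ 0.32 -0.02 -5.8 ] M [0.046 0.007 0.042]
shift cm [-0.11 -0.04  9.92] turn 0.004
```

drive_tool([
  [1,1.5,0,0,0],
  [1,5.5,0,0,0],
  [1,7,0,0,0],
  [1,7,0,0,0],
  [1,7,0,0,0],
  [1,7,0,0,0],
])

```text
time_s: 12.82
tcp_pos: [0.4256, 0.1917, 0.1574]
tool_rot: [[-0.968, -0.249, 0.0], [-0.249, 0.968, 0.0], [-0.0, 0.0, -1.0]]
contact_force: [-0.1, 0.3, -4.5]
gripper_width: 0.0207
gripper_force: 30.0
```

```bash
python3 -c "
from h import *
go(.493,.209,.0575,14.2)"
```

```text
t 12.82 tcp [0.4256 0.1917 0.1574] ang -165.6 w 0.0207 F [-0.11  0.3  -4.52] M [-0.028  0.001  0.035]
shift cm [-6.96 -0.01  9.99] turn 0.004
```

```bash
cat >> h.py <<'E'
def moment(n=8):
    M=[]
    for i in range(n):
        read_camera("top");s=monitor.sense();R=np.array(s["tool_rot"]);M.append(R.T@np.array(s["torque"]))
    M=np.array(M)
    print("t",round(s["time_s"],2),"tcp",np.round(s["tcp_pos"],3),"w",round(s["gripper_width"],4),"Mtool",M.mean(0).round(4),"se",(M.std(0)/n**.5).round(4),"F",np.round(s["contact_force"],1))
E
python3 -c "
from h import *
moment()"
```

```text
t 13.22 tcp [0.425 0.192 0.158] w 0.0208 Mtool [-0.0033 -0.0434 -0.0142] se [0.0091 0.0128 0.0139] F [-1.   0.1 -4.3]
```

drive_tool([
  [1,-2,0,0,0],
  [1,-7,0,0,0],
  [1,-12,0,0,0],
  [1,-14,0,0,0],
  [1,-14,0,0,0],
  [1,-14,0,0,0],
  [1,-14,0,0,0],
  [1,-14,0,0,0],
])

```text
time_s: 14.22
tcp_pos: [0.5599, 0.2265, 0.1579]
tool_rot: [[-0.968, -0.25, 0.0], [-0.25, 0.968, 0.0], [-0.0, -0.0, -1.0]]
contact_force: [-0.5, 0.0, -4.2]
gripper_width: 0.0207
gripper_force: 30.0
```

```bash
python3 -c "
from h import *
moment()"
```

```text
t 14.62 tcp [0.56  0.227 0.158] w 0.0207 Mtool [-0.0211  0.0269  0.0167] se [0.0175 0.0038 0.0091] F [-0.1  0.  -5. ]
```

drive_tool([
  [1,2,0,0,0],
  [1,7,0,0,0],
  [1,12,0,0,0],
  [1,14,0,0,0],
  [1,14,0,0,0],
  [1,14,0,0,0],
  [1,14,0,0,0],
  [1,14,0,0,0],
])

```text
time_s: 15.62
tcp_pos: [0.4253, 0.1917, 0.1573]
tool_rot: [[-0.968, -0.249, -0.0], [-0.249, 0.968, -0.0], [0.0, 0.0, -1.0]]
contact_force: [0.1, -0.4, -4.5]
gripper_width: 0.0211
gripper_force: 30.0
```

```bash
python3 -c "
from h import *
moment()
go(.493,.209,.0575,14.2)"
```

```text
t 16.02 tcp [0.425 0.192 0.158] w 0.0208 Mtool [-0.0142 -0.0446 -0.0026] se [0.0106 0.0064 0.0101] F [-0.8 -0.1 -4.9]
t 16.02 tcp [0.4248 0.1916 0.1575] ang -165.6 w 0.0208 F [-0.83 -0.06 -4.88] M [ 0.043 -0.065  0.039]
shift cm [-7.04 -0.02 10.  ] turn 0.004
```

drive_tool([
  [1,-2,0,0,0],
  [1,-4.5,0,1,0],
  [1,-7,0,3,0],
  [1,-7,0,5,0],
  [1,-7,0,7,0],
  [1,-7,0,8.5,0],
  [1,-7,0,9.5,0],
  [1,-7,0,10,0],
  [1,-7,0,10,0],
  [1,-7,0,10,0],
])

```text
time_s: 17.27
tcp_pos: [0.4928, 0.2092, 0.0579]
tool_rot: [[-0.968, -0.249, 0.001], [-0.249, 0.968, 0.0], [-0.001, 0.0, -1.0]]
contact_force: [0.2, -0.3, -5.1]
gripper_width: 0.0209
gripper_force: 30.0
```

drive_tool([
  [0.5,0,0,0,0],
  [0.2,0,0,0,0],
  [0,0,0,0,0],
  [0,0,0,0,0],
  [0,0,0,-2,0],
  [0,0,0,-5,0],
  [0,0,0,-7,0],
  [0,0,0,-7,0],
])

```text
time_s: 18.27
tcp_pos: [0.4932, 0.2092, 0.1286]
tool_rot: [[-0.968, -0.25, 0.003], [-0.25, 0.968, 0.001], [-0.003, -0.0, -1.0]]
contact_force: [-0.2, -0.4, -0.7]
gripper_width: 0.0881
gripper_force: 0.0
```

```bash
python3 -c "
from h import *
go(.485,.028,.105,-3.4)
cases(dict(L=(.493,.209)))"
```

```text
t 18.27 tcp [0.4932 0.2092 0.1286] ang -165.5 w 0.0881 F [-0.23 -0.38 -0.72] M [ 0.082 -0.017 -0.042]
shift cm [  5.32 -17.35   2.35] turn 0.312
L bar 26 [479.4 195.9] [25.4  5.6] 9.2 z 0.0915 slope [-0.117  0.296]
L lid 323 [497.4 186.4] [94.7 51.1] 12.1 z 0.0529 slope [ 0.012 -0.003]
```

drive_tool([
  [0,1.8,-6,0,0.15],
  [0,3.6,-12,0,0.3],
  [0,5.3,-17.4,0,0.312],
  [0,5.3,-17.4,1,0.312],
  [0,5.3,-17.4,2.3,0.312],
  [0,5.3,-17.4,2.3,0.312],
  [0,5.3,-17.4,2.3,0.312],
])

```text
time_s: 19.2
tcp_pos: [0.4846, 0.0284, 0.1044]
tool_rot: [[-0.998, 0.058, -0.0], [0.058, 0.998, 0.0], [0.0, 0.0, -1.0]]
contact_force: [-0.2, -0.3, 1.1]
gripper_width: 0.0882
gripper_force: 0.0
```

```bash
python3 -c "
from h import *
go(.485,.028,.0575,-3.4)"
```

```text
t 19.2 tcp [0.4846 0.0284 0.1044] ang 176.7 w 0.0882 F [-0.22 -0.26  1.12] M [ 0.017 -0.015 -0.007]
shift cm [-0.04 -0.03  4.69] turn 0.001
```

drive_tool([
  [0,0,0,2.5,0],
  [0,0,0,4.2,0],
  [0,0,0,4.7,0],
  [1,0,0,4.7,0],
  [1,0,0,4.7,0],
  [1,0,0,4.7,0],
  [1,0,0,4.7,0],
  [1,0,0,4.7,0],
  [1,0,0,4.7,0],
  [1,0,0,4.7,0],
])

```text
time_s: 20.45
tcp_pos: [0.4846, 0.0272, 0.0576]
tool_rot: [[-0.998, 0.06, 0.0], [0.06, 0.998, -0.0], [-0.0, -0.0, -1.0]]
contact_force: [-0.5, -2.2, -0.5]
gripper_width: 0.0211
gripper_force: 30.1
```

drive_tool([
  [1,0,0,0,0],
  [1,0,0,0,0],
  [1,0,0,-1,0],
  [1,0,0,-3,0],
  [1,0,0,-5,0],
  [1,0,0,-7,0],
  [1,0,0,-9,0],
  [1,0,0,-10,0],
  [1,0,0,-10,0],
  [1,0,0,-10,0],
])

```text
time_s: 21.7
tcp_pos: [0.4842, 0.0275, 0.1568]
tool_rot: [[-0.998, 0.06, -0.001], [0.06, 0.998, 0.0], [0.002, 0.0, -1.0]]
contact_force: [-0.3, -0.1, -3.8]
gripper_width: 0.0206
gripper_force: 30.0
```

drive_tool([
  [1,1.5,0,0,0],
  [1,5.5,0,0,0],
  [1,7,0,0,0],
  [1,7,0,0,0],
  [1,7,0,0,0],
  [1,7,0,0,0],
])

```text
time_s: 22.45
tcp_pos: [0.4155, 0.0314, 0.1574]
tool_rot: [[-0.998, 0.06, 0.0], [0.06, 0.998, 0.0], [-0.0, 0.0, -1.0]]
contact_force: [0.3, 0.0, -2.5]
gripper_width: 0.0207
gripper_force: 30.0
```

```bash
python3 -c "
from h import *
moment(6)"
```

```text
t 22.75 tcp [0.415 0.032 0.157] w 0.0204 Mtool [-0.0367  0.0107 -0.0086] se [0.0134 0.0119 0.0121] F [ 0.7  0.1 -2.6]
```

drive_tool([
  [1,-2,0,0,0],
  [1,-7,0,0,0],
  [1,-12,0,0,0],
  [1,-14,0,0,0],
  [1,-14,0,0,0],
  [1,-14,0,0,0],
  [1,-14,0,0,0],
  [1,-14,0,0,0],
])

```text
time_s: 23.75
tcp_pos: [0.5541, 0.0232, 0.1579]
tool_rot: [[-0.998, 0.06, 0.0], [0.06, 0.998, -0.0], [-0.0, -0.0, -1.0]]
contact_force: [0.2, 0.0, -3.6]
gripper_width: 0.0206
gripper_force: 30.0
```

```bash
python3 -c "
from h import *
moment(10)"
```

```text
t 24.25 tcp [0.554 0.023 0.158] w 0.021 Mtool [-0.0364 -0.0042  0.0019] se [0.0065 0.0085 0.0071] F [-0.1  0.4 -3. ]
```

drive_tool([
  [1,2,0,0,0],
  [1,7,0,0,0],
  [1,12,0,0,0],
  [1,14,0,0,0],
  [1,14,0,0,0],
  [1,14,0,0,0],
  [1,14,0,0,0],
  [1,14,0,0,0],
])

```text
time_s: 25.25
tcp_pos: [0.4152, 0.0315, 0.1574]
tool_rot: [[-0.998, 0.06, -0.0], [0.06, 0.998, 0.0], [0.0, 0.0, -1.0]]
contact_force: [-0.1, -0.6, -3.6]
gripper_width: 0.0208
gripper_force: 30.0
```

```bash
python3 -c "
from h import *
moment(10)
go(.4846,.0275,.0577,-3.4)"
```

```text
t 25.75 tcp [0.415 0.032 0.158] w 0.0209 Mtool [-0.0321  0.0025  0.0012] se [0.0102 0.0104 0.0124] F [-0.3  0.6 -4.3]
t 25.75 tcp [0.4148 0.0315 0.1576] ang 176.6 w 0.0209 F [-0.27  0.64 -4.27] M [ 0.018 -0.041  0.043]
shift cm [-7.    0.01  9.99] turn -0.0
```

drive_tool([
  [1,-2,0,0,0],
  [1,-4.5,0,1,0],
  [1,-7,0,3,0],
  [1,-7,0,5,0],
  [1,-7,0,7,0],
  [1,-7,0,8.5,0],
  [1,-7,0,9.5,0],
  [1,-7,0,10,0],
  [1,-7,0,10,0],
  [1,-7,0,10,0],
])

```text
time_s: 27.0
tcp_pos: [0.4849, 0.0273, 0.0579]
tool_rot: [[-0.998, 0.06, 0.001], [0.06, 0.998, -0.0], [-0.001, -0.0, -1.0]]
contact_force: [-0.3, 0.6, -3.5]
gripper_width: 0.0208
gripper_force: 30.0
```

drive_tool([
  [0.5,0,0,0,0],
  [0.2,0,0,0,0],
  [0,0,0,0,0],
  [0,0,0,0,0],
  [0,0,0,-2,0],
  [0,0,0,-5,0],
  [0,0,0,-7,0],
  [0,0,0,-7,0],
])

```text
time_s: 28.0
tcp_pos: [0.4853, 0.0273, 0.1285]
tool_rot: [[-0.998, 0.06, 0.003], [0.06, 0.998, -0.001], [-0.003, -0.0, -1.0]]
contact_force: [-0.2, -0.4, -0.3]
gripper_width: 0.0879
gripper_force: 0.0
```

```bash
python3 -c "
from h import *
go(.445,-.27,.105,-26.5)
cases(dict(L=(.493,.209)))"
```

```text
t 28.0 tcp [0.4853 0.0273 0.1285] ang 176.6 w 0.0879 F [-0.21 -0.41 -0.28] M [ 0.024 -0.024  0.047]
shift cm [  2.25 -29.91   2.35] turn 0.403
L bar 227 [493.2 208.6] [60.  22.1] 14.4 z 0.0927 slope [-0.011  0.079]
L lid 1013 [493.3 208.9] [97.4 93.4] 13.5 z 0.0529 slope [-0.001 -0.004]
```

drive_tool([
  [0,0.5,-6,0,0.1],
  [0,0.9,-12,0,0.2],
  [0,1.3,-18,0,0.3],
  [0,1.8,-24,0,0.403],
  [0,2.2,-29.9,0,0.403],
  [0,2.2,-29.9,1,0.403],
  [0,2.2,-29.9,2.3,0.403],
  [0,2.2,-29.9,2.3,0.403],
  [0,2.2,-29.9,2.3,0.403],
])

```text
time_s: 29.18
tcp_pos: [0.4451, -0.2688, 0.1046]
tool_rot: [[-0.896, 0.445, -0.0], [0.445, 0.896, 0.0], [0.0, 0.0, -1.0]]
contact_force: [-0.2, -0.3, -0.0]
gripper_width: 0.0884
gripper_force: 0.0
```

```bash
python3 -c "
from h import *
go(.445,-.27,.0575,-26.5)"
```

```text
t 29.18 tcp [ 0.4451 -0.2688  0.1046] ang 153.6 w 0.0884 F [-0.16 -0.29 -0.02] M [-0.075  0.019 -0.005]
shift cm [-0.04 -0.11  4.71] turn 0.001
```

drive_tool([
  [0,0,-0.1,2.5,0],
  [0,0,-0.1,4.2,0],
  [0,0,-0.1,4.7,0],
  [1,0,-0.1,4.7,0],
  [1,0,-0.1,4.7,0],
  [1,0,-0.1,4.7,0],
  [1,0,-0.1,4.7,0],
  [1,0,-0.1,4.7,0],
  [1,0,-0.1,4.7,0],
  [1,0,-0.1,4.7,0],
])

```text
time_s: 30.42
tcp_pos: [0.4445, -0.2704, 0.0576]
tool_rot: [[-0.895, 0.447, 0.0], [0.447, 0.895, 0.001], [-0.0, 0.001, -1.0]]
contact_force: [1.5, 1.9, 0.2]
gripper_width: 0.0211
gripper_force: 30.1
```

drive_tool([
  [1,0,0,0,0],
  [1,0,0,0,0],
  [1,0,0,-1,0],
  [1,0,0,-3,0],
  [1,0,0,-5,0],
  [1,0,0,-7,0],
  [1,0,0,-9,0],
  [1,0,0,-10,0],
  [1,0,0,-10,0],
  [1,0,0,-10,0],
])

```text
time_s: 31.68
tcp_pos: [0.444, -0.2704, 0.1568]
tool_rot: [[-0.895, 0.447, -0.001], [0.447, 0.895, 0.001], [0.002, 0.0, -1.0]]
contact_force: [0.2, 0.6, -4.6]
gripper_width: 0.0208
gripper_force: 30.0
```

drive_tool([
  [1,1.5,0,0,0],
  [1,5.5,0,0,0],
  [1,7,0,0,0],
  [1,7,0,0,0],
  [1,7,0,0,0],
  [1,7,0,0,0],
])

```text
time_s: 32.42
tcp_pos: [0.3823, -0.2399, 0.1574]
tool_rot: [[-0.895, 0.446, 0.0], [0.446, 0.895, -0.0], [-0.0, -0.0, -1.0]]
contact_force: [-0.6, -0.8, -3.8]
gripper_width: 0.0208
gripper_force: 30.0
```

```bash
python3 -c "
from h import *
moment(6)"
```

```text
t 32.73 tcp [ 0.382 -0.239  0.158] w 0.021 Mtool [ 0.0077  0.0362 -0.0149] se [0.0119 0.0125 0.0152] F [-0.3  0.1 -4.4]
```

drive_tool([
  [1,-2,0,0,0],
  [1,-7,0,0,0],
  [1,-12,0,0,0],
  [1,-14,0,0,0],
  [1,-14,0,0,0],
  [1,-14,0,0,0],
  [1,-14,0,0,0],
  [1,-14,0,0,0],
])

```text
time_s: 33.72
tcp_pos: [0.5066, -0.3018, 0.1579]
tool_rot: [[-0.895, 0.447, 0.0], [0.447, 0.895, -0.0], [-0.0, -0.0, -1.0]]
contact_force: [0.6, 0.0, -4.8]
gripper_width: 0.0208
gripper_force: 30.0
```

```bash
python3 -c "
from h import *
moment(10)"
```

```text
t 34.23 tcp [ 0.507 -0.302  0.158] w 0.0208 Mtool [0.0089 0.0012 0.015 ] se [0.0091 0.0129 0.0052] F [-0.5  0.7 -4.5]
```

drive_tool([
  [1,2,0,0,0],
  [1,7,0,0,0],
  [1,12,0,0,0],
  [1,14,0,0,0],
  [1,14,0,0,0],
  [1,14,0,0,0],
  [1,14,0,0,0],
  [1,14,0,0,0],
])

```text
time_s: 35.22
tcp_pos: [0.3821, -0.2397, 0.1573]
tool_rot: [[-0.895, 0.446, -0.0], [0.446, 0.895, 0.0], [0.0, 0.0, -1.0]]
contact_force: [0.9, -0.6, -3.7]
gripper_width: 0.0208
gripper_force: 30.0
```

```bash
python3 -c "
from h import *
moment(10)
go(.4445,-.2702,.0577,-26.5)"
```

```text
t 35.73 tcp [ 0.382 -0.239  0.158] w 0.0208 Mtool [-0.0055 -0.013  -0.0145] se [0.0078 0.0108 0.0095] F [ 0.3 -0.2 -4.9]
t 35.73 tcp [ 0.3817 -0.2394  0.1576] ang 153.5 w 0.0208 F [ 0.27 -0.21 -4.9 ] M [-0.041  0.022  0.036]
shift cm [-6.99  0.05  9.99] turn -0.0
```

Moment shift between shake ends: left about 0.07 N m on both reversals, middle about 0, right about 0.02 ± 0.02 with inconsistent readings. So the left case rattles. I'll stand the right one back.

drive_tool([
  [1,-2,0,0,0],
  [1,-4.5,0,1,0],
  [1,-7,0,3,0],
  [1,-7,0,5,0],
  [1,-7,0,7,0],
  [1,-7,0,8.5,0],
  [1,-7,0,9.5,0],
  [1,-7,0,10,0],
  [1,-7,0,10,0],
  [1,-7,0,10,0],
])

```text
time_s: 36.98
tcp_pos: [0.4445, -0.271, 0.0579]
tool_rot: [[-0.895, 0.446, 0.001], [0.446, 0.895, -0.001], [-0.001, -0.0, -1.0]]
contact_force: [-0.0, 0.1, -3.7]
gripper_width: 0.0207
gripper_force: 30.0
```

drive_tool([
  [0.5,0,0,0,0],
  [0.2,0,0,0,0],
  [0,0,0,0,0],
  [0,0,0,0,0],
  [0,0,0,-2,0],
  [0,0,0,-5,0],
  [0,0,0,-8,0],
  [0,0,0,-8,0],
])

```text
time_s: 37.98
tcp_pos: [0.4451, -0.2713, 0.1393]
tool_rot: [[-0.895, 0.446, 0.003], [0.446, 0.895, -0.003], [-0.004, -0.001, -1.0]]
contact_force: [0.1, 0.5, -0.8]
gripper_width: 0.088
gripper_force: 0.0
```

```bash
python3 -c "
from h import *
go(.4932,.2088,.105,14.2)
cases(dict(L=(.493,.209),M=(.485,.028)))"
```

```text
t 37.98 tcp [ 0.4451 -0.2713  0.1393] ang 153.5 w 0.088 F [ 0.06  0.51 -0.79] M [0.003 0.034 0.001]
shift cm [17.14 45.12  3.3 ] turn -0.711
L bar 226 [493.1 208.8] [60.2 22.5] 14.6 z 0.0927 slope [-0.006  0.051]
L lid 1074 [493. 209.] [96.6 94.3] 14.0 z 0.0529 slope [0.002 0.001]
M bar 212 [485.2  28.2] [22.  58.7] 86.7 z 0.0929 slope [ 0.002 -0.016]
M lid 1102 [485.   28.2] [94.  96.8] 87.1 z 0.0528 slope [ 0.002 -0.003]
```

drive_tool([
  [0,2,5.5,0,-0.1],
  [0,4,11,0,-0.2],
  [0,6,16.5,0,-0.3],
  [0,8.4,22,0,-0.4],
  [0,10.5,27.5,0,-0.5],
  [0,12.5,33,0,-0.6],
  [0,14.6,38.5,0,-0.711],
  [0,17.1,45.1,0,-0.711],
  [0,17.1,45.1,0,-0.711],
  [0,17.1,45.1,2,-0.711],
])

```text
time_s: 39.28
tcp_pos: [0.4928, 0.2096, 0.117]
tool_rot: [[-0.969, -0.247, 0.001], [-0.247, 0.969, -0.0], [-0.001, -0.0, -1.0]]
contact_force: [0.7, -0.4, -0.6]
gripper_width: 0.0882
gripper_force: 0.0
```

```bash
python3 -c "
from h import *
read_camera('top');read_camera('top')
go(.4932,.2088,.0575,14.4)"
```

```text
t 39.38 tcp [0.4913 0.2084 0.1151] ang -165.8 w 0.0881 F [0.96 0.6  0.33] M [0.042 0.015 0.022]
shift cm [-0.23 -0.01  5.76] turn -0.003
```

drive_tool([
  [0,-0.2,0,3,0],
  [0,-0.2,0,5,0],
  [0,-0.2,0,5.7,0],
  [0,-0.2,0,5.7,0],
  [1,-0.2,0,5.7,0],
  [1,-0.2,0,5.7,0],
  [1,-0.2,0,5.7,0],
  [1,-0.2,0,5.7,0],
  [1,-0.2,0,5.7,0],
  [1,-0.2,0,5.7,0],
])

```text
time_s: 40.62
tcp_pos: [0.4946, 0.2097, 0.0605]
tool_rot: [[-0.969, -0.246, -0.0], [-0.246, 0.969, -0.0], [0.0, 0.0, -1.0]]
contact_force: [0.9, 0.9, -0.2]
gripper_width: 0.0304
gripper_force: 0.0
```

drive_tool([
  [1,0,0,0,0],
  [1,0,0,0,0],
  [1,0,0,0,0],
  [1,0,0,-1,0],
  [1,0,0,-3,0],
  [1,0,0,-5,0],
  [1,0,0,-8,0],
  [1,0,0,-11,0],
  [1,0,0,-14,0],
  [1,0,0,-15,0],
])

```text
time_s: 41.88
tcp_pos: [0.4951, 0.2098, 0.2126]
tool_rot: [[-0.969, -0.246, 0.003], [-0.246, 0.969, 0.001], [-0.003, -0.0, -1.0]]
contact_force: [0.2, -0.2, 0.1]
gripper_width: 0.0003
gripper_force: 0.0
```

```bash
python3 -c "
from h import *
go(.6576,-.0297,.2075,14.4)"
```

```text
t 41.88 tcp [0.4951 0.2098 0.2126] ang -165.8 w 0.0003 F [ 0.17 -0.25  0.09] M [ 0.028 -0.005  0.023]
shift cm [ -9.87 -27.21   0.55] turn -0.003
```

The grip slipped because the fingers were 3 mm too high, as on the very first grasp. I'll check where the case is.

drive_tool([
  [0,0,14,0,0],
  [0,0,14,0,0],
  [0,0,14,0,0],
  [0,0,14,0,0],
  [0,0,14,0,0],
  [0,0,14,0,0],
])

```text
time_s: 42.62
tcp_pos: [0.4608, 0.3442, 0.2106]
tool_rot: [[-0.97, -0.244, -0.0], [-0.244, 0.97, -0.0], [0.0, -0.0, -1.0]]
contact_force: [0.6, -0.4, 0.2]
gripper_width: 0.0582
gripper_force: 0.0
```

```bash
python3 -c "
from h import *
cases(dict(L=(.493,.209),M=(.485,.028),R=(.445,-.27)))
go(.4932,.2088,.105,14.4)"
```

```text
L bar 226 [493.1 208.8] [59.5 22.3] 14.2 z 0.0927 slope [0.012 0.053]
L lid 1077 [493.3 208.8] [96.6 93.7] 14.8 z 0.0528 slope [ 0.001 -0.002]
M bar 211 [485.   28.2] [22.  58.8] 86.4 z 0.0926 slope [-0.002 -0.023]
M lid 1098 [484.8  28.3] [93.8 96.5] 86.6 z 0.053 slope [0.002 0.004]
R bar 230 [ 444.6 -270.5] [23.  58.9] 63.4 z 0.0928 slope [-0.002 -0.049]
R lid 1078 [ 445.3 -270.6] [93.8 96.8] 63.2 z 0.0529 slope [ 0.001 -0.002]
t 42.67 tcp [0.4607 0.3444 0.2106] ang -165.9 w 0.0619 F [-0.79 -0.61 -0.8 ] M [ 0.036 -0.079 -0.022]
shift cm [  0.16 -13.94  10.56] turn -0.005
```

Nothing moved. I'll grasp again, lower this time.

drive_tool([
  [0,0.1,-6,0,0],
  [0,0.1,-11,3,0],
  [0,0.1,-13.9,7,0],
  [0,0.1,-13.9,10,0],
  [0,0.1,-13.9,12,0],
  [0,0.1,-13.9,14,0],
  [0,0.1,-13.9,15,0],
  [0,0.1,-13.9,15,0],
  [0,0.1,-13.9,15,0],
])

```text
time_s: 43.8
tcp_pos: [0.4939, 0.2104, 0.0613]
tool_rot: [[-0.969, -0.246, 0.001], [-0.246, 0.969, 0.0], [-0.001, -0.0, -1.0]]
contact_force: [0.1, 0.8, -0.7]
gripper_width: 0.088
gripper_force: 0.0
```

```bash
python3 -c "
from h import *
go(.4932,.2088,.0565,14.4)"
```

```text
t 43.8 tcp [0.4939 0.2104 0.0613] ang -165.8 w 0.088 F [ 0.13  0.84 -0.71] M [ 0.067 -0.02   0.016]
shift cm [ 0.1  -0.14  0.48] turn -0.003
```

drive_tool([
  [0,0.1,-0.1,0.4,0],
  [1,0.1,-0.1,0.4,0],
  [1,0.1,-0.1,0.4,0],
  [1,0.1,-0.1,0.4,0],
  [1,0.1,-0.1,0.4,0],
  [1,0.1,-0.1,0.4,0],
  [1,0.1,-0.1,0.4,0],
  [1,0.1,-0.1,0.4,0],
  [1,0.1,-0.1,0.4,0],
  [1,0.1,-0.1,0.4,0],
])

```text
time_s: 45.05
tcp_pos: [0.4928, 0.2091, 0.0566]
tool_rot: [[-0.969, -0.246, 0.0], [-0.246, 0.969, -0.0], [-0.0, -0.0, -1.0]]
contact_force: [-0.2, -2.1, 1.1]
gripper_width: 0.0211
gripper_force: 30.0
```

drive_tool([
  [1,0,0,0,0],
  [1,0,0,0,0],
  [1,0,0,-1,0],
  [1,0,0,-3,0],
  [1,0,0,-5,0],
  [1,0,0,-7.5,0],
  [1,0,0,-10,0],
  [1,0,0,-12.5,0],
  [1,0,0,-15,0],
  [1,0,0,-15,0],
])

```text
time_s: 46.3
tcp_pos: [0.493, 0.2096, 0.2079]
tool_rot: [[-0.969, -0.246, 0.003], [-0.246, 0.969, 0.001], [-0.003, 0.0, -1.0]]
contact_force: [0.1, -0.2, -4.3]
gripper_width: 0.0211
gripper_force: 30.0
```

```bash
python3 -c "
from h import *
go(.6576,-.0297,.2065,14.4)"
```

```text
t 46.3 tcp [0.493  0.2096 0.2079] ang -165.8 w 0.0211 F [ 0.1  -0.16 -4.31] M [ 0.045 -0.002 -0.016]
shift cm [-10.07 -27.24   0.17] turn -0.003
```

drive_tool([
  [1,-0.5,-1.5,0,0],
  [1,-1.7,-4.5,0,0],
  [1,-3,-8,0,0],
  [1,-4.3,-11.5,0,0],
  [1,-5.6,-15,0,0],
  [1,-6.9,-18.5,0,0],
  [1,-8.2,-22,0,0],
  [1,-9.3,-25,0,0],
  [1,-9.9,-26.7,0,0],
  [1,-10.1,-27.2,0,0],
])

```text
time_s: 47.55
tcp_pos: [0.6574, -0.0306, 0.2054]
tool_rot: [[-0.97, -0.245, -0.002], [-0.245, 0.97, 0.001], [0.002, 0.001, -1.0]]
contact_force: [-0.1, 0.6, -4.3]
gripper_width: 0.0214
gripper_force: 30.0
```

```bash
python3 -c "
from h import *
moment(10)"
```

```text
t 48.05 tcp [ 0.657 -0.029  0.207] w 0.0214 Mtool [-0.0593 -0.0006  0.0135] se [0.0049 0.0079 0.0074] F [ 0.2 -0.1 -4.3]
```

drive_tool([
  [1,2,0,0,0],
  [1,6,0,0,0],
  [1,10,0,0,0],
  [1,11.5,0,0,0],
  [1,11.5,0,0,0],
  [1,11.5,0,0,0],
  [1,11.5,0,0,0],
  [1,11.5,0,0,0],
])

```text
time_s: 49.05
tcp_pos: [0.5463, -0.0577, 0.2063]
tool_rot: [[-0.969, -0.246, -0.0], [-0.246, 0.969, 0.0], [0.0, 0.0, -1.0]]
contact_force: [-0.4, 0.3, -4.1]
gripper_width: 0.021
gripper_force: 30.0
```

```bash
python3 -c "
from h import *
moment(12)
go(.6576,-.0297,.2065,14.4)"
```

```text
t 49.65 tcp [ 0.546 -0.058  0.207] w 0.0213 Mtool [-0.0789 -0.0566 -0.0087] se [0.0066 0.006  0.0062] F [ 0.2 -0.2 -5. ]
t 49.65 tcp [ 0.5459 -0.0579  0.2066] ang -165.8 w 0.0213 F [ 0.21 -0.2  -4.96] M [ 0.139 -0.034  0.025]
shift cm [-1.152e+01 -1.000e-02  1.000e-02] turn -0.003
```

The left case's moment shifted again by about 0.056 N m, so it is the rattler. I'll return it over the plate and settle.

drive_tool([
  [1,-1.5,0,0,0],
  [1,-4.5,0,0,0],
  [1,-7.5,0,0,0],
  [1,-10,0,0,0],
  [1,-11.2,0,0,0],
  [1,-11.5,0,0,0],
  [1,-11.5,0,0,0],
  [1,-11.5,0,0,0],
  [1,-11.5,0,0,0],
  [1,-11.5,0,0,0],
])

```text
time_s: 50.9
tcp_pos: [0.6572, -0.0297, 0.2067]
tool_rot: [[-0.969, -0.246, 0.0], [-0.246, 0.969, -0.0], [-0.0, -0.0, -1.0]]
contact_force: [0.8, 0.3, -4.2]
gripper_width: 0.0211
gripper_force: 30.0
```

```bash
python3 - <<'E'
from h import *
moment(6)
cases(dict(M=(.485,.028),R=(.445,-.27)))
s=read_camera("scene");X=cloud(s);cv2.imwrite("pics/end.png",s["pixels"])
hsv=cv2.cvtColor(s["pixels"],cv2.COLOR_BGR2HSV)
m=(hsv[...,0]<18)&(hsv[...,1]>150)&(np.linalg.norm(X[...,:2]-[.66,-.03],axis=2)<.1)
print(m.sum(),X[m].min(0),X[m].max(0))
E
```

```text
t 51.2 tcp [ 0.657 -0.03   0.207] w 0.0207 Mtool [-0.0611  0.0071  0.0108] se [0.0102 0.0092 0.0138] F [ 0.6  1.  -4.6]
M bar 0
M lid 0
R bar 229 [ 445.1 -269.7] [22.8 59.5] 63.7 z 0.0928 slope [-0.027 -0.078]
R lid 1076 [ 445.5 -270.6] [94.  97.8] 64.1 z 0.0529 slope [ 0.002 -0.   ]
374 [ 0.62733803 -0.08823073  0.15078136] [0.71176984 0.0132837  0.19962766]
```

View pics/end.png

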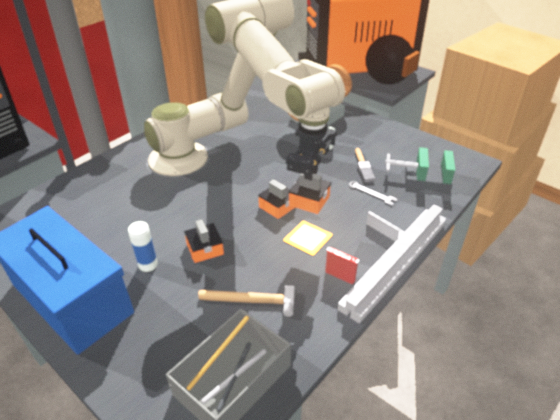

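The picture shows the left case held upright at (310,192), with its underside measured at 0.15 m above the plate. The middle and right cases stand in place at (277,200) and (204,240).

```bash
python3 -c "
from h import *
print(ticket.job_done())"
```

```text
the job is handed in; nothing more can be done
None
```

I handed the job in with the left case, the one that rattles, held upright and still over the yellow plate at about 15 cm and the other two back in place; on my first try at shaking it, it slipped from the grip, fell about 12 cm and landed upright about 17 mm off, so I re-gripped it, redid its shake and put it back.

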